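# Fasten the last stud of the cool box lid

### The job

One of the four wing studs on the cool box lid has been left undone: it stands higher than the other three and its wing lies crosswise to theirs. Press that stud down against its spring, turn it a quarter turn clockwise (seen from above) until it drops into its catch, and let go so that it stays down in line with the others. Do not force it round without pressing, and do not knock over the steel cup that stands on the lid.

Things in the scene. Friction and masses are not known exactly. Their poses are not given: they have to be found in the camera images.
- stud_grip (a point): Undone aluminium stud on the grey lid (252 x 362 mm, top 150 mm up) of a white cool box: an upright wing 40 mm long, 12 thick, 30 tall on a flange 42 mm across. Point on the stud's axis, 8 mm below the wing's top, 22 above the flange, 52 above the lid at the start. Moves with the stud: x along the wing (pinch it across, along y), z up. Under the flange a plate 54 mm wide with a collar, 10 mm high.
- stud_press (a joint): How far the undone stud is pushed down (m): 0 free at the start, 0.019 at its lower stop. Spring pushes up, 2.5 N at 0, 6.3 N at 0.019. Past 27 degrees it turns freely only at 0.014 or more; higher up it jams on a shoulder or is wedged down. Let go after the quarter turn, it rises to 0.010, where the catch holds it. The other three studs, fixed at 0.010, stand near the lid's other corners, 150 x 260 mm apart.
- stud_turn (a joint): How far the undone stud is turned (rad), growing clockwise seen from above. It starts at 0.05 to 0.30 with its wing across the lid; at 1.57 its wing lies along the lid's long edges like the three locked ones. The catch takes it from about 1.1 on; stop at 1.65. Slight friction (0.03 N m), no turning spring.
- steel_cup: A loose steel cup, 64 mm across the rim and 70 mm tall, standing near the middle of the lid, at least 105 mm (axis to axis) from every stud; its origin is the centre of its underside, z up. A small white bowl stands beside it on the lid.
Mind the look-alikes: they are no part of the job. What is shaped like the steel_cup but turquoise or yellow is not meant.

How it is judged:
By the outcome, as a careful person would: the job done as asked, in the order asked, and still so for the second after the job is handed in, with the robot touching nothing.
It also fails if it takes over 32 s, if anything falls off the work surface, if the arm or the gripper's body presses on something with over 40 N, if the wrist force passes 120 N, or if a joint passes its speed limit or range.

### The arm

A 7-joint arm with a two-finger parallel gripper is mounted at the origin on the work surface. World frame = base frame: x ahead of the robot, y to its left, z up, the work surface at z = 0. Lengths are in m, angles in degrees, forces in N, time in s.
With the tool pointing down it reaches from about 0.425 to 0.975 m from the base axis. Payload 16.7 kg.
Tool frame: the origin (TCP) lies on the centre line of the jaws, within the pads' length; the fingertips stand ahead of it and the grasp point (between the pads) lies 11 mm behind it (bot.tips_ahead is the x of the fingertips in the tool frame, in m); x points along the fingers, y is the direction in which the jaws open and shut, and the axes are right-handed (so a half turn about x gives the same grasp; the last joint's range is limited). The gripper opens to 85 mm and grips with 20 to 120 N. Pads are 22 mm wide; open, the fingers measure 114 mm over their backs; the gripper's body (76 mm by 85 mm) begins 54 mm behind the grasp point. The pads swing forward as they close: fully open they stand 13 mm farther back than shut.
Start: joints at [-8.566, 24.414, 4.234, 92.017, -1.954, 63.644, -3.845], TCP at [0.675, -0, 0.239] pointing down, gripper open.
Joint ranges: [-163.25, 163.25], [-28.42, 122.38], [-70.27, 78.77], [12.13, 141.07], [-58.53, 238.53], [9.26, 117.41], [-156.51, 156.51]. Speed limits (degrees/s): [108.29, 108.29, 136.94, 136.94, 172.46, 172.46, 172.46].

### API

Orientations are given as a 3x3 rotation matrix whose columns are the frame's x, y, z axes.
In Python, from cell import readout, cams, job_done, bot gives the robot as it stands.
- The arm moves only by the tool arm_command, never from a script. Its argument "moves" is a list of rows, each an object of numbers: "grip": the gripper's target within -1 to 1 (fully open at 1, half-way at 0, shut at -1); "tx", "ty", "tz": the shift along the tool's x, y, z in cm; "yaw": the turn about the tool's x in rad. In form: [{"grip": .., "tx": .., "ty": .., "tz": .., "yaw": ..}, ...]. A call has 1 to 5 rows; each row shifts and turns the pose as measured when the row begins, along the tool's axes as they then stand; what a row does not reach is not made up. A row lasts 1/8 s, in which the tool goes at most 62.5 mm and 10.7 degrees, less where a joint would pass 70% of its speed; a pose out of reach is approached as far as the arm can. A call is refused whole if a number of a shift passes 6.25 or a number of a turn 0.188, either way. A call with a gripper value outside its range is refused whole. The fingers move at their own pace and stop on an object; "force" is the grip in N (left out, the last holds). Time passes only in rows, so rows that do not move let the fingers close. It gives the time, the measured TCP pose, the force and the opening at its end, in the units of the state.
- readout.get_state(): the state, without advancing time (a new reading comes with each control period).
- cams.get_image(name): name is "scene" or "side" or "wrist"; returns the picture (420x560x3 uint8, blue, green, red); there is no depth.
- cams.camera_info(name): a dict with "intrinsics" (3x3 intrinsics, pixels), "dist" ([k1, k2, p1, p2, k3] as OpenCV has them; the pictures are not rectified), "world_from_camera" (4x4, takes a point from camera to world coordinates). Camera axes: x right, y up, looking along -z (the intrinsics and any distortion apply to the point x, -y, -z); pixel columns grow to the right and rows downward; lengths in m; the calibration is good to about 2 mm. A picture is of the moment at which its call begins: read the wrist's pose just before it. camera_info takes no time and is no camera call; for the wrist camera it gives the pose at the moment of the call.
- job_done(): hands the job in, once; it reports no verdict.
Trained networks look in the newest picture that a camera, given by its name, has taken for a name from the list of things; names that differ only in an ending like _2 or _b are one class to them, and where a whole thing is asked for, a point or a joint stands for the part that bears it (a point fixed in the world has none). Each returns a list of dicts, best first, with "conf" (0 to 1); they miss things now and then, are a little off and sometimes report something else, mostly with a low value. They report only what shows in the picture. A call takes as long as a camera call. They do not tell look-alikes from the thing itself.
- cams.recognise(thing, camera): "pixel" ([column, row] in pixels, amid what is visible of it).
- cams.regions_of(thing, camera): "pixels" (420x560 bool, what is visible of it) and "pixel" ([column, row] in pixels, amid what is visible of it).
The state is a dict: "time": time; "joint_positions": joint angles; "dq": joint speeds; "joint_torque": joint torques, N m; "tool_pos": TCP position; "ee_rot": TCP orientation; "contact_force": force on the tool from outside, world axes, zero at the start; "torque": the same for the moment, N m; "gripper_width": finger opening in m.
Only numpy, scipy, OpenCV 4.12 (cv2) and the standard library are available. Lean on these libraries where they do the work, as an engineer would, in place of code of your own. Each camera call takes 0.05 s, during which the arm holds its last target.

## Working session

There is one attempt and no reset: what is moved stays moved. The work goes in short steps, Python scripts to look and compute and a tool call to move; the robot and the scene stay as the last step left them, time stands still between calls to the robot, and variables do not carry over. Pictures are saved under pics/ and viewed, and the job is handed in when it is done.

Besides the shell and the picture viewer there is one more tool, called after "Request:" as name(argument=value, ...), one argument or row to a line, values as JSON. arm_command: Moves the arm, as the interface text tells. Its arguments: {"type":"object","properties":{"moves":{"type":"array"},"force":{"type":"number"}},"required":["moves"]}

```bash
mkdir -p pics; ls
python3 - <<'E'
from cell import readout, cams, bot
import cv2, numpy as np
s=readout.get_state()
print({k:np.round(v,3).tolist() for k,v in s.items()}, bot.tips_ahead)
for n in ["scene","side","wrist"]:
    im=cams.get_image(n); cv2.imwrite(f"pics/a_{n}.png",im)
    r=cams.recognise("stud_grip",n); print(n,[(np.round(d["pixel"]).tolist(),round(d["conf"],2)) for d in r])
    r=cams.recognise("steel_cup",n); print(n,"cup",[(np.round(d["pixel"]).tolist(),round(d["conf"],2)) for d in r])
    ci=cams.camera_info(n); print(np.round(ci["world_from_camera"],3).tolist())
E
```

```text
pics
{'time': 0.0, 'joint_positions': [-8.564, 24.446, 4.231, 92.054, -1.954, 63.644, -3.845], 'dq': [0.009, -0.033, 0.068, -0.012, -0.082, 0.028, -0.032], 'joint_torque': [0.001, -94.984, 3.762, -46.352, 0.019, 0.01, 0.0], 'tool_pos': [0.675, -0.0, 0.239], 'ee_rot': [[-0.001, 1.0, -0.0], [-0.0, -0.0, -1.0], [-1.0, -0.001, 0.0]], 'contact_force': [-0.561, 0.079, -0.013], 'torque': [-0.014, -0.029, 0.046], 'gripper_width': 0.085} 0.008
scene [([304.0, 240.0], 0.7)]
scene cup [([250.0, 206.0], 0.69), ([391.0, 288.0], 0.69)]
[[-0.132, -0.568, 0.812, 1.101], [0.991, -0.082, 0.104, 0.111], [0.008, 0.819, 0.574, 0.564], [0.0, 0.0, 0.0, 1.0]]
side [([203.0, 193.0], 0.95)]
side cup [([195.0, 321.0], 0.79), ([370.0, 204.0], 0.72), ([269.0, 168.0], 0.63), ([203.0, 194.0], 0.2)]
[[-0.91, 0.305, -0.281, 0.318], [-0.415, -0.667, 0.619, 0.516], [0.001, 0.68, 0.734, 0.695], [0.0, 0.0, 0.0, 1.0]]
wrist [([199.0, 52.0], 0.84)]
wrist cup [([60.0, 257.0], 0.9)]
[[1.0, 0.0, 0.001, 0.675], [-0.001, 0.961, 0.276, 0.071], [-0.001, -0.276, 0.961, 0.373], [0.0, 0.0, 0.0, 1.0]]
```

View pics/a_scene.png

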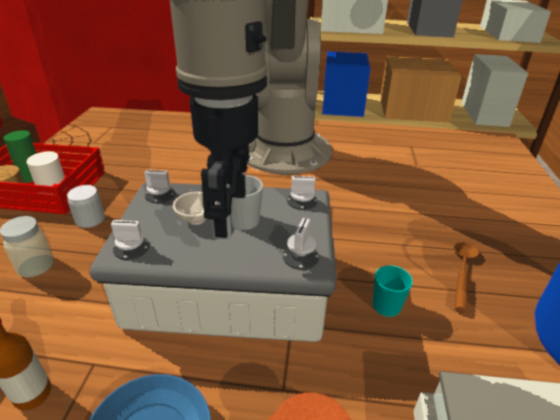

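View pics/a_side.png

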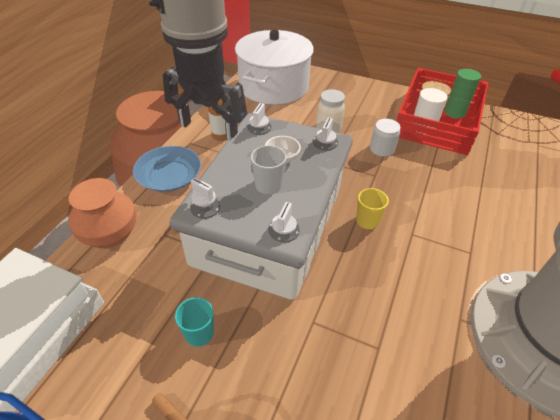

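View pics/a_wrist.png

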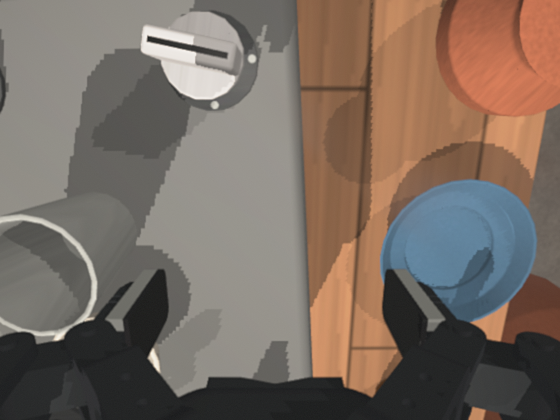

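Candidates for the stud in the scene view are (157,185), (303,190), (127,238) and (302,240). The one at (302,240) stands higher and its wing lies crosswise. It also shows at side (203,193) and wrist (199,52), so I choose it. The steel cup is at scene (245,205); the turquoise one (391,288) and the yellow one (side 370,204) are look-alikes. Next, a close crop and triangulation.

```bash
cat > h.py <<'E'
import numpy as np, cv2
from cell import readout, cams, bot
def ray(n,px,ci=None):
    ci=ci or cams.camera_info(n); K=np.array(ci["intrinsics"]); d=np.array(ci["dist"],float)
    u=cv2.undistortPoints(np.array([[px]],float),K,d)[0,0]
    T=np.array(ci["world_from_camera"]); v=T[:3,:3]@np.array([u[0],-u[1],-1]); return T[:3,3],v/np.linalg.norm(v)
def onz(n,px,z,ci=None):
    o,v=ray(n,px,ci); return o+v*(z-o[2])/v[2]
def tri(obs):
    A=0;b=0;rs=[ray(n,p) for n,p in obs]
    for o,v in rs:
        P=np.eye(3)-np.outer(v,v);A=A+P;b=b+P@o
    x=np.linalg.solve(A,b); return x,[np.linalg.norm((np.eye(3)-np.outer(v,v))@(x-o)) for o,v in rs]
def proj(n,p,ci=None):
    ci=ci or cams.camera_info(n);T=np.linalg.inv(np.array(ci["world_from_camera"]));q=T[:3,:3]@p+T[:3,3];q=q*[1,-1,-1]
    return cv2.projectPoints(q.reshape(1,1,3),np.zeros(3),np.zeros(3),np.array(ci["intrinsics"]),np.array(ci["dist"],float))[0][0,0]
E
python3 - <<'E'
from h import *
print(tri([("scene",(304,240)),("side",(203,193)),("wrist",(199,52))]))
for n,p in [("scene",(245,205)),("side",(268,170)),("wrist",(40,275))]: print(n,onz(n,p,.2))
cs=[]
for n,c in [("scene",(303,238)),("side",(203,195)),("wrist",(199,60))]:
    im=cv2.imread(f"pics/a_{n}.png");h=60 if n=="wrist" else 30
    y0=max(0,c[1]-h);x0=c[0]-h; cr=im[y0:y0+2*h,x0:x0+2*h]; print(n,x0,y0)
    cs.append(cv2.resize(cr,(260,260),interpolation=cv2.INTER_CUBIC))
cv2.imwrite("pics/crop.png",np.hstack(cs))
E
```

```text
(array([0.63875306, 0.09531804, 0.18603972]), [np.float64(0.0017382853596636734), np.float64(0.0016920677358255242), np.float64(0.0001217325721835758)])
scene [5.84989549e-01 3.15456543e-04 2.00000000e-01]
side [0.55441608 0.00604787 0.2       ]
wrist [ 0.55072068 -0.01509617  0.2       ]
scene 273 208
side 173 165
wrist 139 0
```

View pics/crop.png

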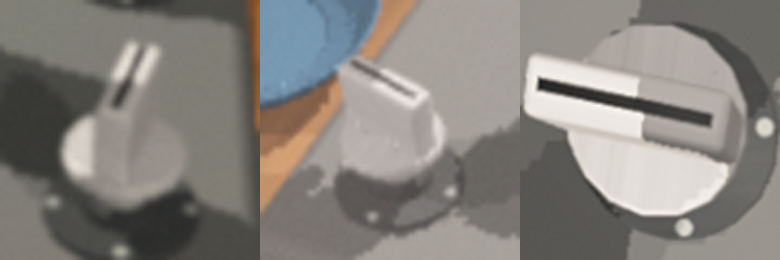

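Run:
```python
from h import *
W=[(147.3,38.8),(228,55.8)];S=[(208.8,187.2),(194.2,179.8)];C=[(307.2,218.8),(299,232.5)]
for n,l in (("wrist",W),("side",S),("scene",C)):
    a,b=[onz(n,p,.21) for p in l]; d=b-a; print(n,(a+b)/2,np.linalg.norm(d),np.degrees(np.arctan2(d[1],d[0])))
A=[tri([("wrist",W[i]),("side",S[i]),("scene",C[i])]) for i in (0,1)];print(A,(A[0][0]+A[1][0])/2)
# other studs wing tops approx z=.2
for p in [(326,128),(284,214),(259,111)]: print(onz("side",p,.19))
for p in [(303,182),(157,177),(127,229)]: print(onz("scene",p,.19))
```

```text
wrist [0.63889604 0.09400569 0.21      ] 0.03398257333049333 -11.666598762591976
side [0.63775129 0.0944385  0.21      ] 0.032370633757550095 -9.74870942172115
scene [0.6374604 0.094273  0.21     ] 0.03461290068942979 -15.277349434485204
[(array([0.62181405, 0.09796733, 0.21046424]), [np.float64(0.0007986750013391295), np.float64(0.0004831792478878013), np.float64(0.0009229353516681769)]), (array([0.65472714, 0.09037618, 0.20949075]), [np.float64(0.0007875827156400414), np.float64(0.0007367231396845613), np.float64(0.0010008183116908776)])] [0.63827059 0.09417175 0.20997749]
[ 0.50578601 -0.1699764   0.19      ]
[0.48969923 0.08374575 0.19      ]
[ 0.65575319 -0.16811535  0.19      ]
[0.48710593 0.08377738 0.19      ]
[ 0.50738759 -0.17349292  0.19      ]
[ 0.65695872 -0.16328316  0.19      ]
```

Request:
arm_command(
  moves=[
    {"grip": 1, "tx": 0, "ty": -1.9, "tz": -4.7, "yaw": 0},
    {"grip": 1, "tx": 0, "ty": -1.8, "tz": -4.7, "yaw": 0},
    {"grip": 1, "tx": 0, "ty": 0, "tz": 0, "yaw": -0.18},
    {"grip": 1, "tx": 0, "ty": 0, "tz": 0, "yaw": -0.18},
    {"grip": 1, "tx": 0, "ty": 0, "tz": 0, "yaw": -0.18},
  ],
)

```text
time: 1.08
tool_pos: [0.6367, 0.0974, 0.2393]
ee_rot: [[0.0, 0.85, 0.526], [-0.0, 0.526, -0.85], [-1.0, 0.0, 0.0]]
contact_force: [0.1, -0.4, -0.3]
gripper_width: 0.0854
```

Request:
arm_command(
  moves=[
    {"grip": 1, "tx": 0, "ty": 0, "tz": 0, "yaw": -0.17},
    {"grip": 1, "tx": 0, "ty": 0, "tz": 0, "yaw": -0.17},
    {"grip": 1, "tx": 0, "ty": 0, "tz": 0, "yaw": -0.17},
    {"grip": 1, "tx": 0, "ty": 0, "tz": 0, "yaw": -0.17},
    {"grip": 1, "tx": 0, "ty": 0, "tz": 0, "yaw": -0.12},
  ],
)

```text
time: 1.7
tool_pos: [0.6367, 0.0974, 0.2395]
ee_rot: [[0.001, 0.187, 0.982], [-0.0, 0.982, -0.187], [-1.0, -0.0, 0.001]]
contact_force: [-0.1, -0.3, 0.1]
gripper_width: 0.0852
```

```bash
cat > look.py <<'E'
from h import *
import sys
s=readout.get_state(); print(np.round(s["tool_pos"],4),"yawY",np.degrees(np.arctan2(s["ee_rot"][1][1],s["ee_rot"][0][1])).round(1),np.round(s["contact_force"],1),np.round(s["torque"],2),s["gripper_width"],s["time"])
R=np.array(s["ee_rot"]); print("to stud in tool cm",np.round(100*R.T@(np.array([.6383,.0942,.196])-s["tool_pos"]),2))
for n in sys.argv[2:]: cv2.imwrite(f"pics/{sys.argv[1]}_{n}.png",cams.get_image(n))
E
python3 look.py b wrist
```

```text
[0.6367 0.0974 0.2395] yawY 79.2 [-0.1 -0.3  0.1] [0.01 0.05 0.01] 0.08515388785132566 1.7
to stud in tool cm [ 4.35 -0.29  0.22]
```

View pics/b_wrist.png

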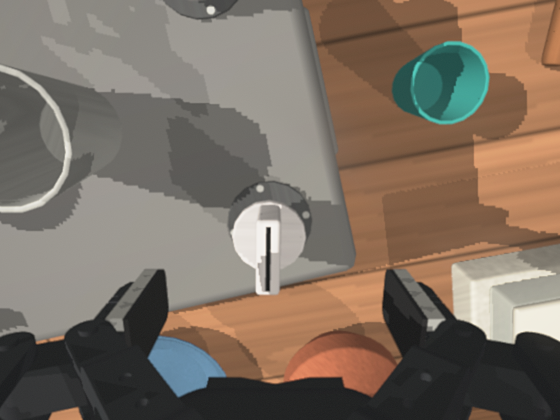

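The wrist view shows the wing slot from (269,228) to (268,291), upright between the fingers. Checking the pose.

Run:
```python
from h import *
a=onz("wrist",(269,228),.21);b=onz("wrist",(268,291),.21);d=b-a;print((a+b)/2,np.linalg.norm(d),np.degrees(np.arctan2(d[1],d[0])))
```

```text
[0.63882347 0.09448896 0.21      ] 0.033196911145597856 -11.610752316231364
```

Request:
arm_command(
  moves=[
    {"grip": 0.4, "tx": 0, "ty": -0.3, "tz": 0.2, "yaw": 0.02},
    {"grip": 0.2, "tx": 0, "ty": 0, "tz": 0, "yaw": 0},
  ],
)

```text
time: 2.0
tool_pos: [0.6383, 0.0934, 0.2395]
ee_rot: [[0.001, 0.208, 0.978], [-0.0, 0.978, -0.208], [-1.0, -0.0, 0.001]]
contact_force: [0.0, 0.4, -0.2]
gripper_width: 0.0522
```

```bash
python3 look.py c wrist
```

```text
[0.6383 0.0934 0.2395] yawY 78.0 [ 0.   0.4 -0.2] [ 0.   -0.03  0.01] 0.05218508061387436 2.0
to stud in tool cm [ 4.35  0.08 -0.02]
```

View pics/c_wrist.png

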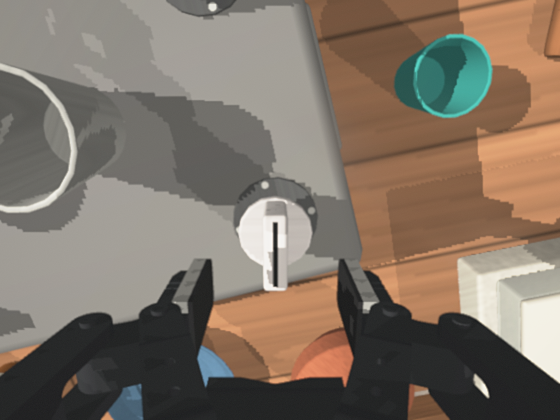

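The wing is centred between the jaws: column 275, with the jaws about 275. Descend, then close.

Request:
arm_command(
  moves=[
    {"grip": 0.2, "tx": 1.5, "ty": 0.1, "tz": 0, "yaw": 0},
    {"grip": 0.2, "tx": 1.5, "ty": 0, "tz": 0, "yaw": 0},
    {"grip": 0.2, "tx": 1.3, "ty": 0, "tz": 0, "yaw": 0},
    {"grip": 0.2, "tx": 0, "ty": 0, "tz": 0, "yaw": 0},
  ],
)

```text
time: 2.55
tool_pos: [0.6376, 0.0951, 0.1921]
ee_rot: [[-0.001, 0.208, 0.978], [-0.001, 0.978, -0.208], [-1.0, -0.001, -0.001]]
contact_force: [0.0, -0.7, 0.0]
gripper_width: 0.0514
```

```bash
python3 look.py d wrist side
```

```text
[0.6376 0.0951 0.1921] yawY 78.0 [ 0.  -0.7  0. ] [0.02 0.01 0.05] 0.051430523685724296 2.55
to stud in tool cm [-0.39 -0.07  0.08]
```

View pics/d_wrist.png

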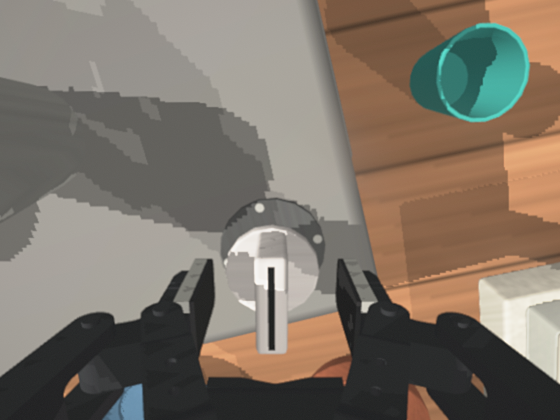

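View pics/d_side.png

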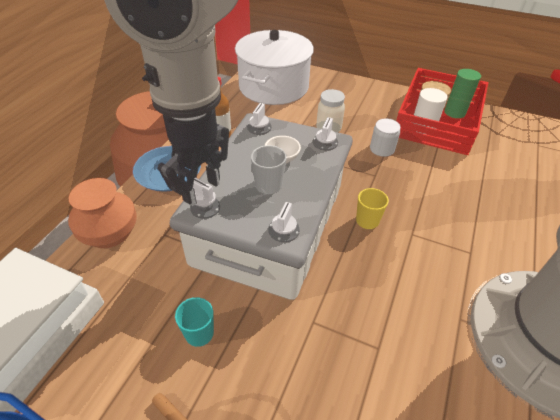

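Request:
arm_command(
  moves=[
    {"grip": 0.2, "tx": -0.3, "ty": -0.1, "tz": 0.1, "yaw": 0},
    {"grip": -0.5, "tx": 0, "ty": 0, "tz": 0, "yaw": 0},
    {"grip": -1, "tx": 0, "ty": 0, "tz": 0, "yaw": 0},
    {"grip": -1, "tx": 0, "ty": 0, "tz": 0, "yaw": 0},
    {"grip": -1, "tx": 0, "ty": 0, "tz": 0, "yaw": 0},
  ],
  force=60,
)

```text
time: 3.28
tool_pos: [0.6398, 0.0934, 0.1986]
ee_rot: [[0.003, 0.209, 0.978], [-0.0, 0.978, -0.209], [-1.0, 0.0, 0.003]]
contact_force: [-1.4, 0.1, 1.9]
gripper_width: 0.0106
```

```bash
python3 look.py e wrist scene
```

```text
[0.6398 0.0934 0.1986] yawY 77.9 [-1.4  0.1  1.9] [-0.02  0.24 -0.  ] 0.010585855781837301 3.275
to stud in tool cm [ 0.26  0.04 -0.16]
```

View pics/e_wrist.png

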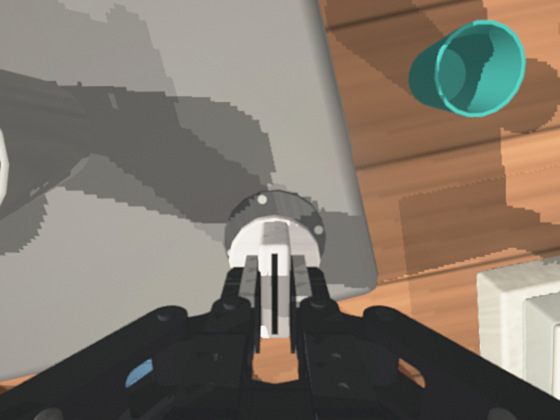

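Request:
arm_command(
  moves=[
    {"grip": -1, "tx": 0.6, "ty": 0, "tz": 0, "yaw": 0},
    {"grip": -1, "tx": 0.5, "ty": 0, "tz": 0, "yaw": 0},
    {"grip": -1, "tx": 0, "ty": 0, "tz": 0, "yaw": 0},
  ],
  force=80,
)

```text
time: 3.75
tool_pos: [0.6398, 0.0934, 0.1867]
ee_rot: [[0.003, 0.209, 0.978], [-0.0, 0.978, -0.209], [-1.0, 0.0, 0.003]]
contact_force: [-2.5, -2.0, 4.4]
gripper_width: 0.01
```

```bash
python3 look.py f wrist scene
```

```text
[0.6398 0.0934 0.1867] yawY 77.9 [-2.5 -2.   4.4] [-0.33  0.39 -0.01] 0.009994952362053562 3.75
to stud in tool cm [-0.93  0.04 -0.16]
```

View pics/f_wrist.png

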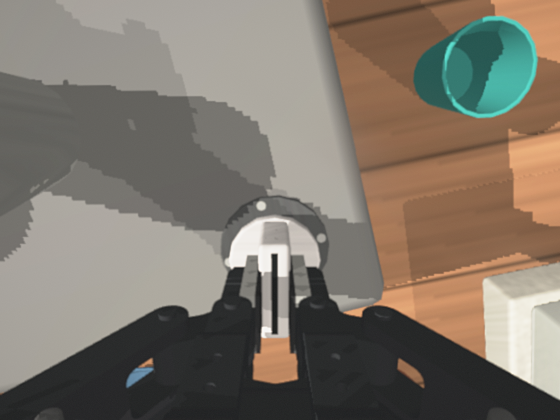

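The wing stayed put in the jaws and the stud is down about 12 mm. The spring force of 4.4 N fits that. Press about 5 mm more.

Request:
arm_command(
  moves=[
    {"grip": -1, "tx": 0.5, "ty": 0, "tz": 0, "yaw": 0},
    {"grip": -1, "tx": 0, "ty": 0, "tz": 0, "yaw": 0},
    {"grip": -1, "tx": 0, "ty": 0, "tz": 0, "yaw": 0},
  ],
)

```text
time: 4.22
tool_pos: [0.6398, 0.0935, 0.1825]
ee_rot: [[0.003, 0.209, 0.978], [-0.0, 0.978, -0.209], [-1.0, 0.0, 0.003]]
contact_force: [-2.5, -1.5, 5.5]
gripper_width: 0.0099
```

```bash
python3 look.py g wrist scene side
```

```text
[0.6398 0.0935 0.1825] yawY 77.9 [-2.5 -1.5  5.5] [-0.33  0.59  0.05] 0.009944921795200467 4.225
to stud in tool cm [-1.35  0.04 -0.16]
```

Request:
arm_command(
  moves=[
    {"grip": -1, "tx": 0.15, "ty": 0, "tz": 0, "yaw": 0},
    {"grip": -1, "tx": 0, "ty": 0, "tz": 0, "yaw": 0.1},
    {"grip": -1, "tx": 0, "ty": 0, "tz": 0, "yaw": 0.1},
    {"grip": -1, "tx": 0, "ty": 0, "tz": 0, "yaw": 0},
  ],
)

```text
time: 4.88
tool_pos: [0.6398, 0.0931, 0.1814]
ee_rot: [[0.003, 0.406, 0.914], [-0.001, 0.914, -0.406], [-1.0, 0.001, 0.003]]
contact_force: [-2.4, -2.2, 5.1]
gripper_width: 0.01
```

```bash
python3 look.py i wrist
```

```text
[0.6398 0.0931 0.1814] yawY 66.1 [-2.4 -2.2  5.1] [-0.36  0.59 -0.  ] 0.010017613842711796 4.875
to stud in tool cm [-1.46  0.04 -0.17]
```

View pics/i_wrist.png

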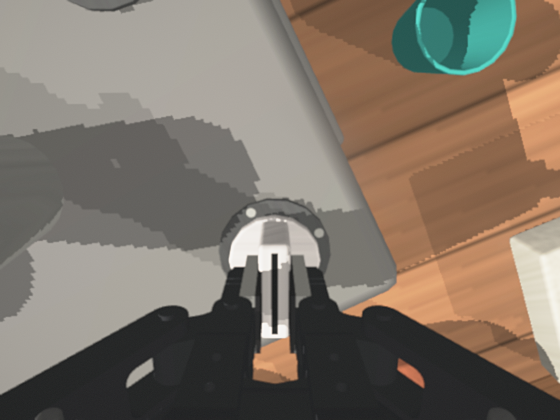

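Request:
arm_command(
  moves=[
    {"grip": -1, "tx": 0, "ty": 0, "tz": 0, "yaw": 0.12},
    {"grip": -1, "tx": 0, "ty": 0, "tz": 0, "yaw": 0.12},
    {"grip": -1, "tx": 0, "ty": 0, "tz": 0, "yaw": 0.12},
    {"grip": -1, "tx": 0, "ty": 0, "tz": 0, "yaw": 0.12},
    {"grip": -1, "tx": 0, "ty": 0, "tz": 0, "yaw": 0},
  ],
)

```text
time: 5.55
tool_pos: [0.6394, 0.0926, 0.1819]
ee_rot: [[0.003, 0.791, 0.611], [-0.001, 0.611, -0.791], [-1.0, 0.001, 0.002]]
contact_force: [-2.9, -2.5, 4.9]
gripper_width: 0.0102
```

```bash
python3 look.py j wrist
```

```text
[0.6394 0.0926 0.1819] yawY 37.7 [-2.9 -2.5  4.9] [-0.43  0.55 -0.02] 0.01019253690836051 5.55
to stud in tool cm [-1.41  0.01 -0.19]
```

View pics/j_wrist.png

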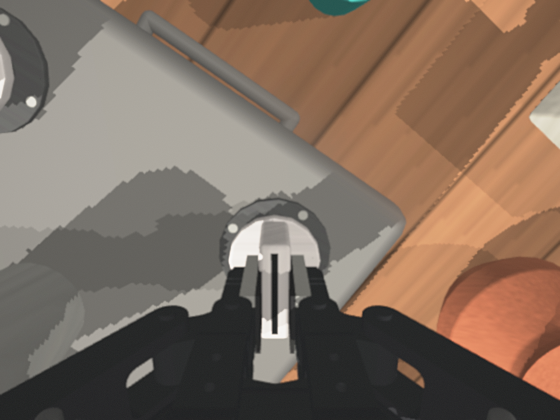

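Turning freely, and the wing follows. About 33° remain.

Request:
arm_command(
  moves=[
    {"grip": -1, "tx": 0.1, "ty": 0, "tz": 0, "yaw": 0.13},
    {"grip": -1, "tx": 0, "ty": 0, "tz": 0, "yaw": 0.13},
    {"grip": -1, "tx": 0, "ty": 0, "tz": 0, "yaw": 0.13},
    {"grip": -1, "tx": 0, "ty": 0, "tz": 0, "yaw": 0.13},
    {"grip": -1, "tx": 0, "ty": 0, "tz": 0, "yaw": 0},
  ],
)

```text
time: 6.22
tool_pos: [0.6388, 0.0922, 0.1813]
ee_rot: [[0.001, 0.993, 0.121], [-0.002, 0.121, -0.993], [-1.0, 0.001, 0.002]]
contact_force: [-2.2, -2.2, 5.4]
gripper_width: 0.0099
```

```bash
python3 look.py k wrist scene
```

```text
[0.6388 0.0922 0.1813] yawY 7.0 [-2.2 -2.2  5.4] [-0.52  0.47  0.02] 0.009879247456364008 6.225
to stud in tool cm [-1.47 -0.02 -0.2 ]
```

View pics/k_wrist.png

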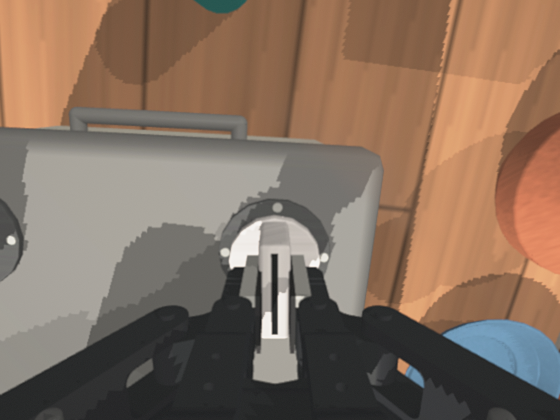

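View pics/k_scene.png

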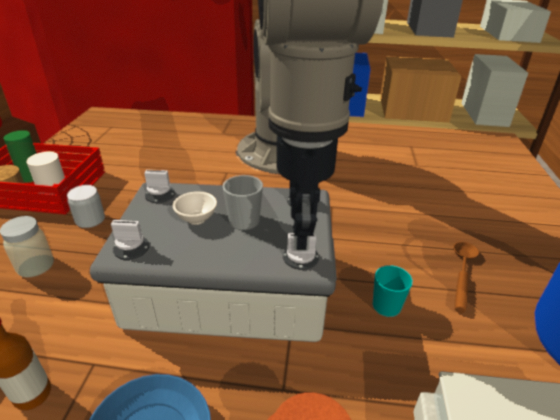

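Now the wing lines up with the lid and the other studs, and the cup stands at (243,203). Finish the last 3° and open.

Request:
arm_command(
  moves=[
    {"grip": -1, "tx": 0, "ty": 0, "tz": 0, "yaw": 0.05},
    {"grip": -1, "tx": 0, "ty": 0, "tz": 0, "yaw": 0},
    {"grip": -0.3, "tx": 0, "ty": 0, "tz": 0, "yaw": 0},
    {"grip": 0.2, "tx": 0, "ty": 0, "tz": 0, "yaw": 0},
    {"grip": 0.2, "tx": 0, "ty": 0, "tz": 0, "yaw": 0},
  ],
)

```text
time: 6.95
tool_pos: [0.6389, 0.0929, 0.1812]
ee_rot: [[0.002, 0.997, 0.073], [-0.001, 0.073, -0.997], [-1.0, 0.002, 0.001]]
contact_force: [0.4, -0.2, -1.0]
gripper_width: 0.0512
```

```bash
python3 look.py l wrist
```

```text
[0.6389 0.0929 0.1812] yawY 4.2 [ 0.4 -0.2 -1. ] [-0.01  0.    0.01] 0.05115035168460169 6.95
to stud in tool cm [-1.48 -0.04 -0.13]
```

View pics/l_wrist.png

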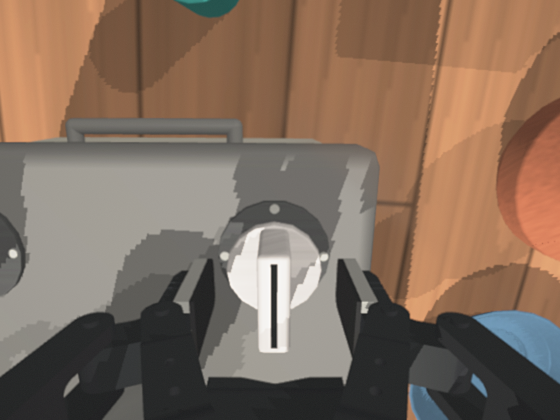

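The stud is free and aligned, with its slot at column 274. Retreat straight up.

Request:
arm_command(
  moves=[
    {"grip": 0.2, "tx": -2, "ty": 0, "tz": 0, "yaw": 0},
    {"grip": 0.2, "tx": -3, "ty": 0, "tz": 0, "yaw": 0},
    {"grip": 0.2, "tx": -4, "ty": 0, "tz": 0, "yaw": 0},
    {"grip": 0.2, "tx": -4, "ty": 0, "tz": 0, "yaw": 0},
    {"grip": 0.2, "tx": 0, "ty": 0, "tz": 0, "yaw": 0},
  ],
)

```text
time: 7.62
tool_pos: [0.639, 0.093, 0.3213]
ee_rot: [[0.005, 0.997, 0.073], [-0.0, 0.073, -0.997], [-1.0, 0.005, 0.001]]
contact_force: [0.4, -0.1, -1.4]
gripper_width: 0.051
```

```bash
python3 look.py m wrist side scene
python3 - <<'E'
import cv2,numpy as np
s=cv2.imread("pics/m_side.png")[90:290,170:370];c=cv2.imread("pics/m_scene.png")[150:350,100:350]
cv2.imwrite("pics/m2.png",np.hstack([cv2.resize(s,(350,350)),cv2.resize(c,(437,350))]))
E
```

```text
[0.639  0.093  0.3213] yawY 4.2 [ 0.4 -0.1 -1.4] [-0.   -0.08 -0.03] 0.05097520686218271 7.625
to stud in tool cm [12.53 -0.12 -0.13]
```

View pics/m2.png

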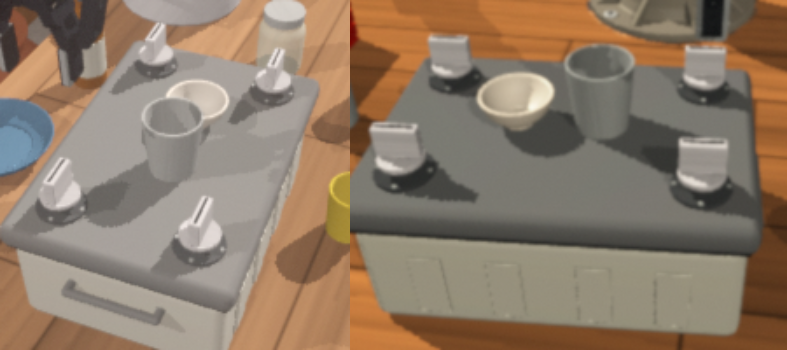

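View pics/m_wrist.png

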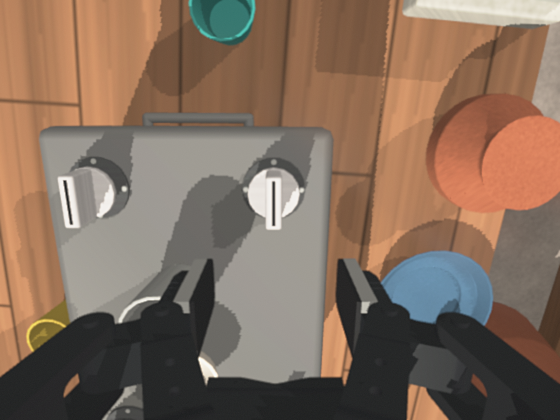

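All four wings point the same way and the cup is upright. Now I'll check the height by triangulation.

Run:
```python
import cv2,numpy as np
o=[]
for n,c in [("side",(203,195)),("scene",(302,240)),("wrist",(274,195))]:
    im=cv2.imread(f"pics/m_{n}.png");x0,y0=c[0]-30,c[1]-30
    o.append(cv2.resize(im[y0:y0+60,x0:x0+60],(260,260),interpolation=cv2.INTER_CUBIC))
cv2.imwrite("pics/n.png",np.hstack(o))
```

```text
(no output)
```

View pics/n.png

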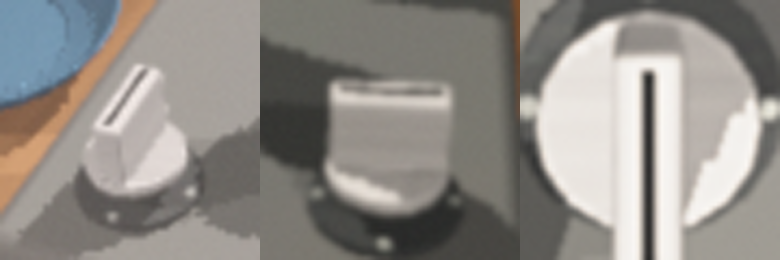

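Run:
```python
from h import *
print(tri([("side",(202.3,187.4)),("scene",(302,230.8))]),tri([("side",(202.3,187.4)),("scene",(302,230.8)),("wrist",(273.8,203.5))]))
a=onz("side",(173+107*.2308,165+124*.2308),.2);b=onz("side",(173+147*.2308,165+70*.2308),.2);d=a-b;print("side",np.degrees(np.arctan2(d[1],d[0])))
a=onz("wrist",(274,181),.2);b=onz("wrist",(274,226),.2);d=b-a;print("wrist",np.degrees(np.arctan2(d[1],d[0])))
for t in ("steel_cup","stud_grip"): print(t,[(np.round(r["pixel"]).tolist(),round(r["conf"],2)) for r in cams.recognise(t,"scene")])
s=readout.get_state();print(s["time"],np.round(s["contact_force"],1))
```

```text
(array([0.63774229, 0.0933625 , 0.20027243]), [np.float64(0.0003840570683459341), np.float64(0.00038405706834591534)]) (array([0.6370278 , 0.09423049, 0.20015095]), [np.float64(0.0006942283420139343), np.float64(0.0012055898964394528), np.float64(0.0015103091006128323)])
side 92.61798246503804
wrist -85.89361647900508
steel_cup [([391.0, 288.0], 0.9), ([245.0, 201.0], 0.66)]
stud_grip []
7.875 [ 0.5  0.9 -0.7]
```

The top of the wing is at z 0.200, down from 0.210. That is exactly the caught height of 0.010, and the wing lies along the lid.

```bash
python3 -c "
from cell import job_done; print(job_done())"
```

```text
the job is handed in; nothing more can be done
None
```

The undone stud is now locked and the job is handed in. I gripped its wing, pressed it down about 17 mm and turned it about 74° clockwise while holding it down. I then opened the gripper, so the stud rose into its catch, and retreated straight up.

**Height:** the wing top triangulates at z = 0.200 m, against 0.210 m at the start. That matches the caught height of 0.010 m.

**Direction:** the wrist view puts the wing at −85.9°, and the line through the locked studs is about −85.8°. The side view's coarser estimate differs by about 1.5°.

**Surroundings:** the steel cup and the bowl stand upright where they were. The gripper touches nothing, 14 cm above its grasp height.

**Disagreement:** in the last scene picture the network reported no `stud_grip`, so the final check there rests on my own pixel readings. Some moves overshot by 3–4 mm, before the grip closed and with no contact force.

The clock stood at about 7.9 s of the 32 s allowed.

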